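# Kit the clean parts for the next weld

### The job

Make up the kit for the next weld: set the four clean, grey parts upright in the green tray, each on its own insert - the tall tube over the post, the bolt standing on its head in the small six-sided nest, the nut lying flat in the large six-sided nest, and the short round bar standing in the round nest. The brown rusty bar end and the dark rusty nut still have to be ground, so leave them where they are.

Things in the scene. Friction and masses are not known exactly. Their poses are not given: they have to be found in the camera images.
- clean_tube_center (a point): tall clean grey tube standing on end, outside 45 mm, bore at least 34 mm, 62 mm tall. Loose; the point is its centre, half-way up; z is its axis, upright at the start.
- clean_bolt_center (a point): clean bright hex bolt standing on its head, 48 mm tall; the head at the bottom is 21 mm across corners and 8 mm thick, the round shank above it is 12 mm thick. Loose; the point is its centre, half-way up; z is its axis, upright at the start.
- clean_nut_center (a point): clean light-grey hex nut lying flat, 37 mm across flats, 43 mm across corners, 19 mm tall; its bore is only for show. Loose; the point is its centre, half-way up; z is its axis, upright at the start. Its x axis points to a corner and its y axis to the middle of a flat, so flats face along y and at 60 degrees to it either way.
- clean_bar_center (a point): clean grey sawn end of round bar standing on end, diameter 22 mm, 30 mm tall. Loose; the point is its centre, half-way up; z is its axis, upright at the start.
- rusty_bar_center (a point): brown rusty sawn end of round bar standing on end, diameter 18 mm, 38 mm tall, thinner and taller than the clean one. Must stay where it is. Loose; the point is its centre, half-way up; z is its axis, upright at the start.
- rusty_nut_center (a point): dark brown rusty hex nut, 34 mm across flats, 40 mm across corners, 18 mm tall. Must stay where it is. Loose; the point is its centre, half-way up; z is its axis, upright at the start.
- insert_thick_post_seat (a point): insert with the post, for the tall tube: fixed dark steel plate 94 x 94 x 5 mm, one of four at 98 mm centres, two by two, in the low green tray (206 mm square, rim 14 mm high). The point: middle of the plate's upper face, where the part comes to rest; z up. In its middle stands a steel post of 18 mm diameter, 48 mm tall above the plate, its upper 12 mm tapering to 8 mm.
- insert_small_hex_seat (a point): insert with the small six-sided nest, for the bolt: fixed dark steel plate 94 x 94 x 5 mm, one of four at 98 mm centres, two by two, in the low green tray (206 mm square, rim 14 mm high). The point: middle of the plate's upper face, where the part comes to rest; z up. Round its middle runs a six-sided steel lip, 40 mm across flats inside, 4 mm wide, 5 mm high; the bolt's head fits inside at any yaw.
- insert_large_hex_seat (a point): insert with the large six-sided nest, for the nut: fixed dark steel plate 94 x 94 x 5 mm, one of four at 98 mm centres, two by two, in the low green tray (206 mm square, rim 14 mm high). The point: middle of the plate's upper face, where the part comes to rest; z up. Round its middle runs a six-sided steel lip, 60 mm across flats inside, 4 mm wide, 5 mm high; the nut fits at any yaw. Keep fingers above the lip: hold the nut's upper 12 mm.
- insert_round_nest_seat (a point): insert with the round nest, for the bar: fixed dark steel plate 94 x 94 x 5 mm, one of four at 98 mm centres, two by two, in the low green tray (206 mm square, rim 14 mm high). The point: middle of the plate's upper face, where the part comes to rest; z up. Round its middle runs a steel ring lip, 40 mm inside, 48 mm outside, 6 mm high. Keep fingers above the lip: hold the bar's upper 22 mm.
Things that resemble listed ones, but are neither listed nor needed, are in the scene too. There is more than one size of the part that bears clean_tube_center; the job needs the larger. What is shaped like the part that bears clean_nut_center but turquoise is not meant.

How it is judged:
At the end, for the whole second after the job is handed in: Each clean part upright (0.1 rad), at rest, fully down (3 mm) on its own insert: tube on the post and bar in the round nest within 11 mm of the middle, bolt in the small and nut in the large six-sided nest within 14 mm; rusty bar and nut within 20 mm of where they began (horizontal distance between clean_tube_center and insert_thick_post_seat below 0.011 m and z of clean_tube_center in the frame of insert_thick_post_seat below 0.034 m and angle between each of clean_tube_center, clean_bolt_center, clean_nut_center, clean_bar_center's own z axis and vertical below 0.1 rad and linear speed of each of clean_tube, clean_bolt, clean_nut, clean_bar below 0.01 m/s and horizontal distance between clean_bolt_center and insert_small_hex_seat below 0.014 m and z of clean_bolt_center in the frame of insert_small_hex_seat below 0.027 m and horizontal distance between clean_nut_center and insert_large_hex_seat below 0.014 m and z of clean_nut_center in the frame of insert_large_hex_seat below 0.0125 m and horizontal distance between clean_bar_center and insert_round_nest_seat below 0.011 m and z of clean_bar_center in the frame of insert_round_nest_seat below 0.018 m and distance of each of rusty_bar_center, rusty_nut_center from where it was at the start of the episode below 0.02 m); the robot touches nothing.
It fails at once if the rusty bar was moved by more than 20 mm (distance of rusty_bar_center from where it was at the start of the episode above 0.02 m).
It fails at once if the rusty nut was moved by more than 20 mm (distance of rusty_nut_center from where it was at the start of the episode above 0.02 m).
It also fails if it takes over 109 s, if anything falls off the work surface, if the arm or the gripper's body presses on something with over 40 N, if the wrist force passes 120 N, or if a joint passes its speed limit or range.

### The arm

A 6-joint arm with a two-finger parallel gripper is mounted at the origin on a cart in front of the work surface, level with it; the furniture and walls round the work are solid. World frame = base frame: x ahead of the robot, y to its left, z up, the work surface at z = 0. Lengths are in m, angles in rad, forces in N, time in s.
With the tool pointing down it reaches from about 0.425 to 1.125 m from the base axis. Payload 14.9 kg.
Tool frame: the origin (TCP) lies midway between the tips of the shut fingers; the grasp point (between the pads) lies 19 mm behind it; x points along the fingers, y is the direction in which the jaws open and shut, and the axes are right-handed (so a half turn about x gives the same grasp; the last joint's range is limited). The gripper opens to 91 mm and grips with 3 to 60 N. Pads are 32 mm wide; open, the fingers measure 118 mm over their backs; the gripper's body (76 mm by 178 mm) begins 60 mm behind the grasp point.
Start: joints at [1.192, 0.379, 1.734, -0, 1.028, -0.033], TCP at [0.237, 0.659, 0.189] pointing down, gripper open.
Joint ranges: [-2.77, 2.77], [-0.74, 2.19], [0, 2.66], [-1.06, 4.2], [0.31, 2.87], [-3.08, 3.08]. Speed limits (rad/s): [1.89, 1.89, 2.39, 3.14, 3.14, 3.14].

### API

Orientations are given as [roll, pitch, yaw] about the fixed x, y, z axes, in that order (R = Rz(yaw) Ry(pitch) Rx(roll)).
In Python, from plant import bot gives the robot as it stands. The module is installed in compiled form; this text tells all that it offers.
- The arm moves only by the tool jog_arm, never from a script. Its argument "commands" is a list of rows, each a list of 5 numbers: the gripper command: -1 is shut, 1 is fully open, values between are in proportion, then the shift along the tool's x, y, z each as a share of 0.8 m, from -1 to 1, then the turn about the tool's x as a share of 180 degrees, from -1 to 1. A call has 1 to 5 rows; each row is the pose to reach, as a shift and turn from the pose measured when the call began, along the tool's axes at that moment, turning the shorter way round; what a row does not reach only later rows make up. A row lasts 1/8 s, in which the tool goes at most 62.5 mm and 10.7 degrees, less where a joint would pass 70% of its speed; a pose out of reach is approached as far as the arm can. A call with a number of a shift or a turn outside -1 to 1 is refused whole. A call with a gripper value outside its range is refused whole. The fingers move at their own pace and stop on an object; "newtons" is the grip in N (left out, the last holds). Time passes only in rows, so rows that repeat a pose let the fingers close. It gives the time, the measured TCP pose, the force and the opening at its end, in the units of the state.
- bot.observe(): the state, without advancing time (a new reading comes with each control period).
- bot.read_camera(name): name is "side" or "top"; returns the picture (384x512x3 uint8, red, green, blue); there is no depth.
- bot.calibration(name): a dict with "fx", "fy", "cx", "cy" (pixels), "T" (4x4, takes a point from camera to world coordinates). Camera axes: x right, y up, looking along -z (the intrinsics and any distortion apply to the point x, -y, -z); pixel columns grow to the right and rows downward; lengths in m; the calibration is good to about 2 mm. A picture is of the moment at which its call begins. calibration takes no time and is no camera call.
- bot.job_done(): hands the job in, once; it reports no verdict.
The state is a dict: "t": time; "qpos": joint angles; "joint_vel": joint speeds; "joint_efforts": joint torques, N m; "position": TCP position; "tool_rot": TCP orientation; "contact_force": force on the tool from outside, world axes, zero at the start; "torque": the same for the moment, N m; "opening": finger opening in m.
Only numpy, scipy, OpenCV 4.12 (cv2) and the standard library are available. Lean on these libraries where they do the work, as an engineer would, in place of code of your own. Each camera call takes 0.05 s, during which the arm holds its last target.

## Working session

There is one attempt and no reset: what is moved stays moved. The work goes in short steps, Python scripts to look and compute and a tool call to move; the robot and the scene stay as the last step left them, time stands still between calls to the robot, and variables do not carry over. Pictures are saved under pics/ and viewed, and the job is handed in when it is done.

Besides the shell and the picture viewer there is one more tool, called as name(argument=value, ...) on one line, values as JSON. jog_arm: Moves the arm, as the interface text tells. Its arguments: {"type":"object","properties":{"commands":{"type":"array","items":{"type":"array","items":{"type":"number"}}},"newtons":{"type":"number"}},"required":["commands"]}

```bash
mkdir -p pics
python3 - <<'E'
from plant import bot
import cv2,numpy as np
s=bot.observe()
for k,v in s.items(): print(k,v)
for n in("top","side"):
    im=bot.read_camera(n); cv2.imwrite(f"pics/{n}0.png",cv2.cvtColor(im,cv2.COLOR_RGB2BGR)); c=bot.calibration(n)
    print(n,{k:(v if k!='T' else np.round(v,4).tolist()) for k,v in c.items()})
E
```

```text
t 0.0
qpos [ 1.19168075e+00  3.79404288e-01  1.73478517e+00  1.22887582e-05
  1.02850554e+00 -3.32888985e-02]
joint_vel [ 0.002539   -0.00043262 -0.00142985 -0.00062456  0.0005389   0.00073723]
joint_efforts [-1.80053092e-03 -7.63738918e+01 -4.34360504e+01  6.50195265e-02
  4.25718818e-02 -7.15880424e-05]
position [0.23711855 0.65816013 0.18868909]
tool_rot [-1.61362711  1.56969394 -1.95946014]
contact_force [ 0.34717099 -0.54627913 -0.11828693]
torque [-0.00458065  0.02436159 -0.07292253]
opening 0.09183960068086973
top {'fx': 457.6718373136155, 'fy': 457.6718373136155, 'cx': 253.24063619076176, 'cy': 180.1191734693617, 'T': [[-0.0222, 0.988, -0.1529, 0.3127], [-0.9996, -0.0194, 0.0199, -0.0251], [0.0167, 0.1533, 0.988, 1.4446], [0.0, 0.0, 0.0, 1.0]]}
side {'fx': 438.0261816511961, 'fy': 438.0261816511961, 'cx': 257.45655069288523, 'cy': 183.79091779673536, 'T': [[0.9871, 0.0511, -0.1515, 0.2674], [-0.1581, 0.4506, -0.8786, -1.5394], [0.0234, 0.8913, 0.4529, 0.8042], [0.0, 0.0, 0.0, 1.0]]}
```

View pics/top0.png

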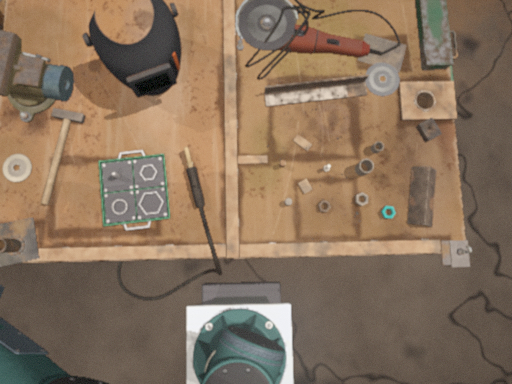

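View pics/side0.png

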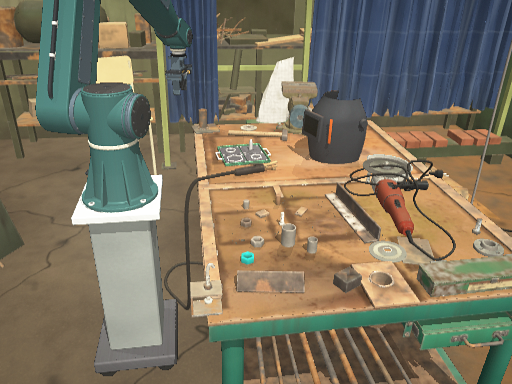

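Run:
```python
import cv2,numpy as np
t=cv2.imread("pics/top0.png");s=cv2.imread("pics/side0.png")
def z(im,x0,y0,x1,y1,f,n): cv2.imwrite(n,cv2.resize(im[y0:y1,x0:x1],None,fx=f,fy=f,interpolation=cv2.INTER_CUBIC))
z(t,270,125,410,225,5.5,"pics/z1.png")
z(t,90,145,180,235,6,"pics/z2.png")
z(s,230,190,330,270,7,"pics/z3.png")
z(s,205,130,285,175,9,"pics/z4.png")
```

```text
(no output)
```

View pics/z1.png

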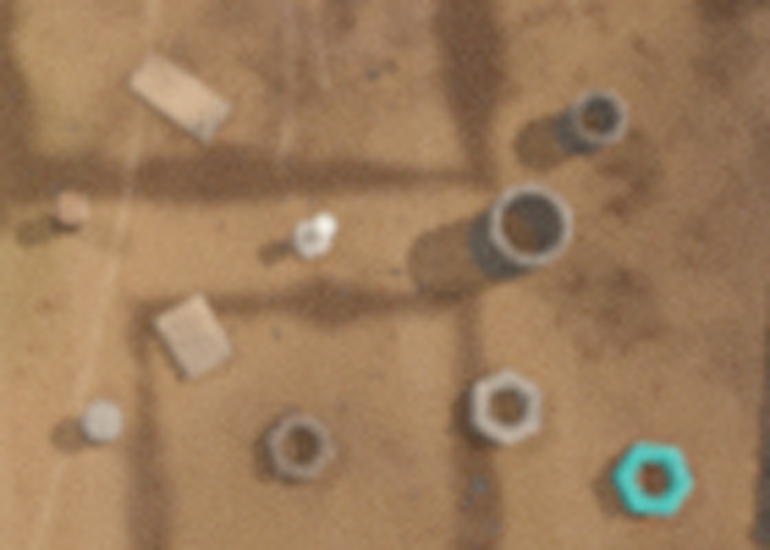

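View pics/z2.png

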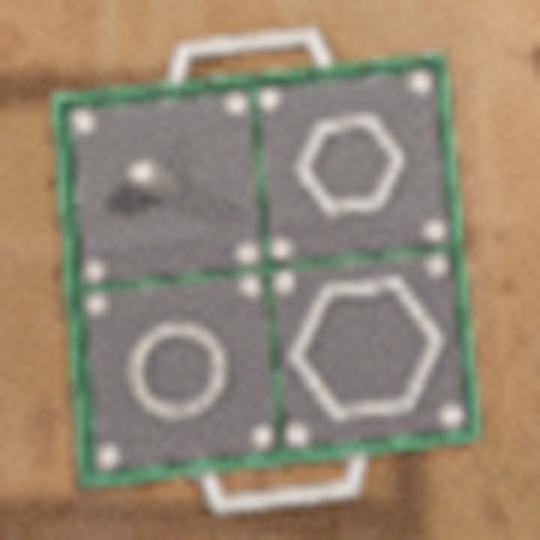

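View pics/z3.png

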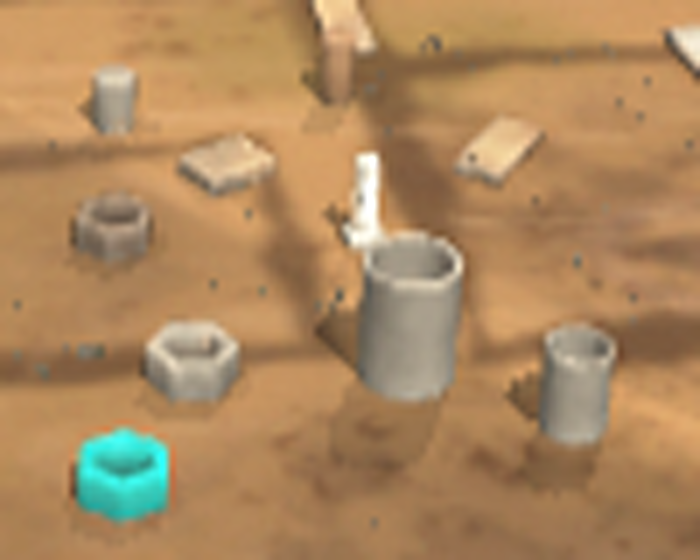

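View pics/z4.png

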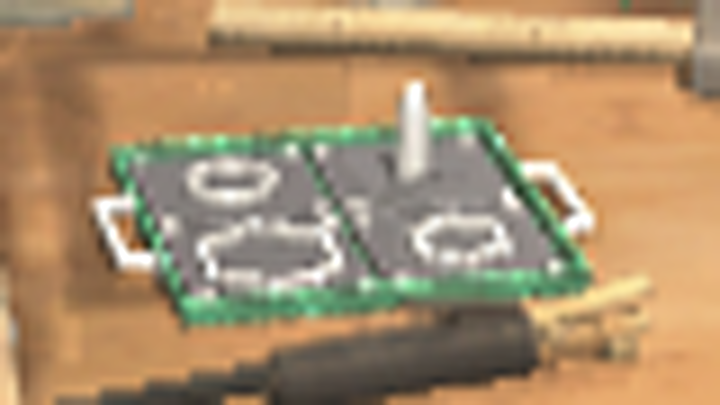

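```bash
cat > h.py <<'E'
from plant import bot
import cv2,numpy as np
from scipy.spatial.transform import Rotation as R
def cast(n,u,v,z):
    c=bot.calibration(n);T=np.array(c["T"])
    d=T[:3,:3]@np.array([(u-c["cx"])/c["fx"],-(v-c["cy"])/c["fy"],-1]);o=T[:3,3]
    return o+d*(z-o[2])/d[2]
def proj(n,p):
    c=bot.calibration(n);T=np.array(c["T"]);q=T[:3,:3].T@(np.array(p)-T[:3,3])
    return np.array([c["cx"]+c["fx"]*q[0]/-q[2],c["cy"]-c["fy"]*q[1]/-q[2]])
def zz(X,Y,f,x0,y0): return (X+.5)/f-.5+x0,(Y+.5)/f-.5+y0
def rel(p,yaw=None):
    """shift (share of .8 m) in tool axes from present pose to TCP p; and turn so tool y points along world angle yaw"""
    s=bot.observe();M=R.from_euler('xyz',s["tool_rot"]).as_matrix()
    d=M.T@(np.array(p)-s["position"])/0.8
    a=np.degrees(np.arctan2(M[1,1],M[0,1]))
    print("pos",np.round(s["position"],4),"jaw deg",round(a,1),"tilt x",np.round(M[:,0],3))
    print("shift",np.round(d,4),end=" ")
    if yaw is not None:
        # tool x is down: + turn about tool x decreases world yaw
        e=(a-yaw+90)%180-90; print("turn deg",round(e,1),"share",round(e/180,4))
    else: print()
E
python3 - <<'E'
from h import *
im=cv2.imread("pics/top0.png")
f=5.5
for n,X,Y,z in [("tube",530,226,.062),("stube",598,117,.04),("nut",506,408,.019),("rnut",300,446,.018),("bar",102,421,.03),("rbar",72,209,.038),("boltsh",324,224,.048),("bolthd",312,238,.008)]:
    u,v=zz(X,Y,f,270,125); p=cast("top",u,v,z); print(n,np.round((u,v),1),np.round(p,4),"side top",np.round(proj("side",p),1),"r",round(np.hypot(*p[:2]),3))
for n,X,Y in [("shex",351,164),("lhex",366,347),("round",178,370)]:
    u,v=zz(X,Y,6,90,145); p=cast("top",u,v,.012);print(n,np.round(p,4),np.round(proj("side",p),1),round(np.hypot(*p[:2]),3))
u,v=zz(144,170,6,90,145);p=cast("top",u,v,.055);print("post",np.round(p,4),np.round(proj("side",p),1))
# tray corners, rim z .014
cs=[(52,92),(444,54),(480,438),(82,488)]
P=np.array([cast("top",*zz(X,Y,6,90,145),.014) for X,Y in cs]);print(np.round(P,4)); c=P.mean(0); print("tray c",c)
print([np.linalg.norm(P[i]-P[(i+1)%4]) for i in range(4)])
# zoom side picks (x7 off 230,190)
for n,X,Y,z in [("tube",412,260,.062),("nut",192,342,.019),("bar",114,75,.03),("bolt",367,158,.048)]:
    print("side",n,np.round(cast("side",*zz(X,Y,7,230,190),z),4))
for n,X,Y,z in [("shex",461,238,.012),("lhex",272,251,.012),("round",234,181,.012),("post",414,86,.055)]:
    print("side",n,np.round(cast("side",*zz(X,Y,9,205,130),z),4))
E
```

```text
tube [366.  165.7] [ 0.5649 -0.4017  0.062 ] side top [288.  226.2] r 0.693
stube [378.3 145.9] [ 0.6317 -0.4507  0.04  ] side top [312.2 239.3] r 0.776
nut [361.6 198.8] [ 0.4672 -0.3933  0.019 ] side top [256.7 238.3] r 0.611
rnut [324.1 205.7] [ 0.448  -0.2743  0.018 ] side top [245.7 219.4] r 0.525
bar [288.1 201.1] [ 0.4633 -0.1606  0.03  ] side top [245.7 200. ] r 0.49
rbar [282.7 162.6] [ 0.5841 -0.1469  0.038 ] side top [277.6 194.4] r 0.602
boltsh [328.5 165.3] [ 0.5708 -0.2885  0.048 ] side top [282.2 211.7] r 0.64
bolthd [326.3 167.9] [ 0.5701 -0.2887  0.008 ] side top [281.4 221.8] r 0.639
shex [0.5672 0.2782 0.012 ] [255.3 155.7] 0.632
lhex [0.47   0.2692 0.012 ] [234.3 157.4] 0.542
round [0.46   0.3666 0.012 ] [229.9 149.3] 0.588
post [0.5584 0.3744 0.055 ] [250.5 139.4]
[[0.6084 0.4355 0.014 ]
 [0.6251 0.2294 0.014 ]
 [0.4211 0.2092 0.014 ]
 [0.3996 0.414  0.014 ]]
tray c [0.51356196 0.32203337 0.014     ]
[np.float64(0.20673669125112695), np.float64(0.20494418652475252), np.float64(0.20585711922292274), np.float64(0.20991005322827136)]
side tube [ 0.5654 -0.4048  0.062 ]
side nut [ 0.4679 -0.3943  0.019 ]
side bar [ 0.4636 -0.163   0.03  ]
side bolt [ 0.5695 -0.2911  0.048 ]
side shex [0.569  0.2749 0.012 ]
side lhex [0.472  0.2685 0.012 ]
side round [0.4626 0.3614 0.012 ]
side post [0.5592 0.3776 0.055 ]
```

Run:
```python
from h import *
im=cv2.imread("pics/top0.png");c=im[185:213,348:376];c=cv2.resize(c,None,fx=8,fy=8,interpolation=cv2.INTER_CUBIC)
hsv=cv2.cvtColor(c,cv2.COLOR_BGR2HSV);m=((hsv[...,1]<70)&(hsv[...,2]>140)).astype(np.uint8)*255
k,_=cv2.findContours(m,cv2.RETR_EXTERNAL,cv2.CHAIN_APPROX_NONE);k=max(k,key=cv2.contourArea)
h=cv2.convexHull(k);M=cv2.moments(h);cx,cy=M['m10']/M['m00'],M['m01']/M['m00']
P=np.array([cast("top",*zz(x,y,8,348,185),.019)[:2] for x,y in k[:,0]]);C=cast("top",*zz(cx,cy,8,348,185),.019)[:2]
d=P-C;r=np.hypot(*d.T);a=np.arctan2(d[:,1],d[:,0])
best=[(np.sum(r*np.cos(6*(a-t))),np.degrees(t)) for t in np.linspace(-np.pi/6,np.pi/6,121)]
print(C,r.min(),r.max(),"corner ang",max(best))
hp=cv2.approxPolyDP(h,6,True)[:,0];Q=np.array([cast("top",*zz(x,y,8,348,185),.019)[:2] for x,y in hp])-C;print(np.round(np.degrees(np.arctan2(Q[:,1],Q[:,0]))),np.hypot(*Q.T))
rel([.5655,-.403,.16],90)
```

```text
[ 0.46810719 -0.3936718 ] 0.018590824095270117 0.02204465063899165 corner ang (np.float64(0.2966321398026437), np.float64(-6.4999999999999964))
[  -6.  -67. -115. -133.  166.  113.   61.   45.] [0.02087999 0.02103982 0.02027336 0.02096804 0.02127483 0.0202048
 0.02100832 0.02159233]
pos [0.2371 0.6582 0.1887] jaw deg 70.2 tilt x [-0.    -0.001 -1.   ]
shift [ 0.037  -1.1088  0.8358] turn deg -19.8 share -0.1101
```

```bash
python3 -c "
from h import *
rel([.52,.2,.19],90)"
```

```text
pos [0.2371 0.6582 0.1887] jaw deg 70.2 tilt x [-0.    -0.001 -1.   ]
shift [-0.0012 -0.419   0.5268] turn deg -19.8 share -0.1101
```

jog_arm(commands=[[1,0,-0.419,0.527,-0.11],[1,0,-0.419,0.527,-0.11],[1,0,-0.419,0.527,-0.11],[1,0,-0.419,0.527,-0.11],[1,0,-0.419,0.527,-0.11]], newtons=25)

```text
t: 0.72
position: [0.4019, 0.3907, 0.1891]
tool_rot: [-1.969, 1.57, -1.969]
contact_force: [1.3, 0.1, 0.5]
opening: 0.0909
```

jog_arm(commands=[[1,0,-0.99,0.204,0],[1,0,-0.99,0.204,0],[1,0,-0.99,0.204,0],[1,0,-0.99,0.204,0],[1,0,-0.99,0.204,0]])

```text
t: 1.35
position: [0.4645, 0.0846, 0.1895]
tool_rot: [-1.669, 1.57, -1.669]
contact_force: [0.7, 0.6, 0.8]
opening: 0.0912
```

jog_arm(commands=[[1,0,-0.61,0.126,0],[1,0,-0.61,0.126,0],[1,0,-0.61,0.126,0],[1,0,-0.61,0.126,0],[1,0,-0.61,0.126,0]])

```text
t: 1.98
position: [0.5275, -0.2217, 0.1897]
tool_rot: [-1.706, 1.57, -1.706]
contact_force: [1.9, 0.7, 0.5]
opening: 0.0911
```

```bash
python3 -c "
from h import *
rel([.5655,-.403,.12],90)"
```

```text
pos [ 0.5275 -0.2217  0.1897] jaw deg 90.0 tilt x [-0.    -0.001 -1.   ]
shift [ 0.0873 -0.2266  0.0476] turn deg -0.0 share -0.0
```

jog_arm(commands=[[1,0.08,-0.2265,0.0475,0],[1,0.08,-0.2265,0.0475,0],[1,0.08,-0.2265,0.0475,0],[1,0.08,-0.2265,0.0475,0],[1,0.08,-0.2265,0.0475,0]])

```text
t: 2.6
position: [0.565, -0.4029, 0.1252]
tool_rot: [-3.104, 1.57, -3.105]
contact_force: [-0.1, 0.0, 0.9]
opening: 0.0913
```

Run:
```python
from h import *
rel([.5655,-.403,.021],90)
s=bot.read_camera("side");cv2.imwrite("pics/s1.png",cv2.resize(cv2.cvtColor(s,4)[150:270,230:350],None,fx=5,fy=5,interpolation=cv2.INTER_CUBIC))
```

```text
pos [ 0.565  -0.4029  0.1252] jaw deg 90.0 tilt x [-0.001 -0.    -1.   ]
shift [ 0.1302 -0.0002  0.0008] turn deg -0.0 share -0.0003
```

View pics/s1.png

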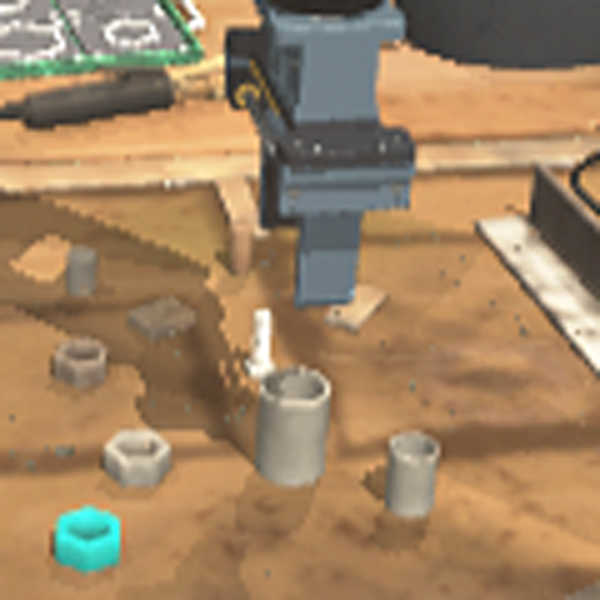

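Side view: the near finger tip is at about zoom (325,300) and the tube below it at (293,385). I check this against the projection.

Run:
```python
from h import *
for y in(-.449,-.462): 
  for x in (.549,.581): print((proj("side",[x,y,.1252])-[230,150])*5+2)
```

```text
[289.44582118 337.5206221 ]
[341.58209453 334.1802688 ]
[294.2402105  348.88073633]
[346.8161554  345.46876737]
```

jog_arm(commands=[[1,0.065,0,0.0,0],[1,0.13,0,0.0,0],[1,0.13,0,0.0,0],[1,0.13,0,0.0,0]])

```text
t: 3.15
position: [0.5662, -0.4022, 0.0241]
tool_rot: [-0.983, 1.569, -0.982]
contact_force: [0.5, -0.2, 0.5]
opening: 0.091
```

Run:
```python
from h import *
s=bot.read_camera("side");cv2.imwrite("pics/s2.png",cv2.resize(cv2.cvtColor(s,4)[170:270,230:330],None,fx=6,fy=6,interpolation=cv2.INTER_CUBIC))
print(bot.observe()["position"])
```

```text
[ 0.56656117 -0.40268551  0.02460623]
```

View pics/s2.png

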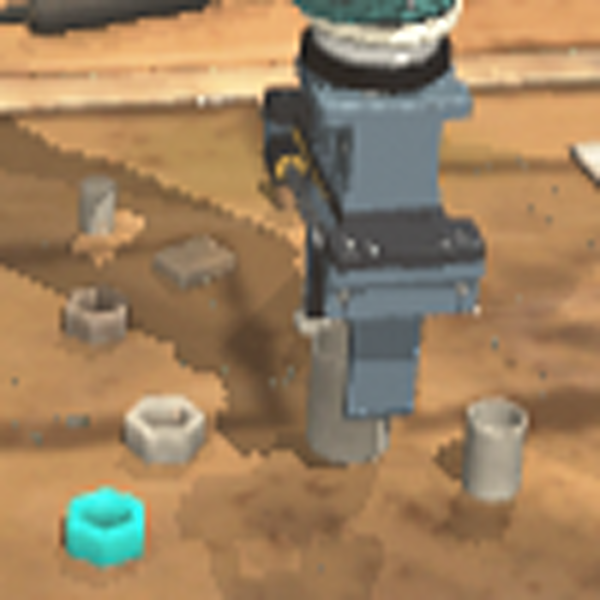

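Run:
```python
from h import *
for y in(-.449,-.46):
  for X,Y in((347,418),(413,412)):
    u,v=zz(X,Y,6,230,170)
    # intersect with plane y
    a=cast("side",u,v,0);b=cast("side",u,v,.1);t=(y-a[1])/(b[1]-a[1]);print(y,np.round(a+t*(b-a),4))
print([ (proj("side",[.5655,-.403-.0225,z])-[230,170])*6+2.5 for z in(0,.062)])
```

```text
-0.449 [ 0.5532 -0.449   0.0455]
-0.449 [ 0.5879 -0.449   0.0463]
-0.46 [ 0.5503 -0.46    0.0532]
-0.46 [ 0.5846 -0.46    0.054 ]
[array([355.33164809, 463.27207783]), array([362.01642595, 364.28434757])]
```

jog_arm(commands=[[-1,0,0,0.0,0],[-1,0,0,0,0],[-1,0,0,0,0],[-1,0,0,0,0],[-1,0,0,0,0]], newtons=25)

```text
t: 3.82
position: [0.5665, -0.4027, 0.0245]
tool_rot: [-0.875, 1.568, -0.875]
contact_force: [0.4, -1.3, 0.4]
opening: 0.0442
```

Run:
```python
from h import *
s=bot.read_camera("side");cv2.imwrite("pics/s3.png",cv2.resize(cv2.cvtColor(s,4)[170:270,230:330],None,fx=6,fy=6,interpolation=cv2.INTER_CUBIC))
print(bot.observe())
```

```text
{'t': 3.875, 'qpos': array([-6.51215654e-01,  5.79558884e-01,  1.78879759e+00, -9.23631461e-04,
        7.70442024e-01, -2.22188408e+00]), 'joint_vel': array([-0.00027931, -0.00047338, -0.00200028,  0.00095643,  0.00020427,
       -0.00095056]), 'joint_efforts': array([ 4.14457563e-01, -8.29972887e+01, -3.40448678e+01,  8.02366133e-02,
        1.50125935e-01,  3.88010347e-03]), 'position': array([ 0.56648673, -0.40267524,  0.0244964 ]), 'tool_rot': array([-0.87800904,  1.56792888, -0.87747503]), 'contact_force': array([ 0.69467619, -0.59945524,  0.3268711 ]), 'torque': array([-0.10720119,  0.02247519, -0.00396545]), 'opening': 0.04337248365967442}
```

View pics/s3.png

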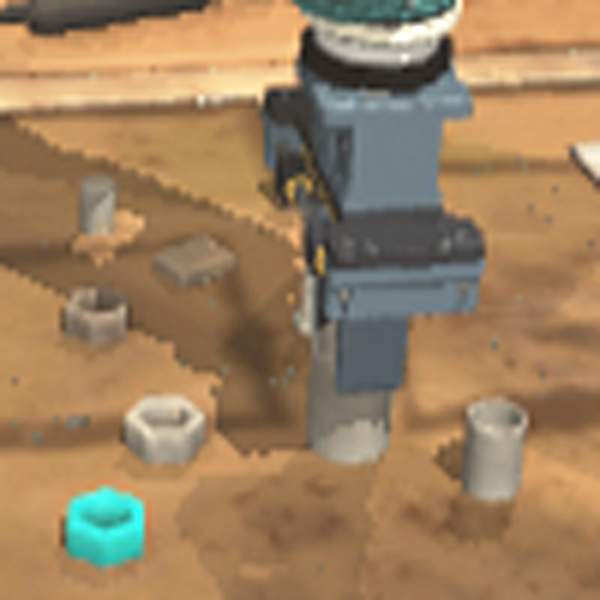

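jog_arm(commands=[[-1,-0.06,0,0.0,0],[-1,-0.12,0,0,0],[-1,-0.17,0,0,0],[-1,-0.17,0.08,0,0],[-1,-0.17,0.15,0,0]])

```text
t: 4.5
position: [0.5659, -0.2812, 0.1605]
tool_rot: [-0.791, 1.568, -0.791]
contact_force: [1.3, -0.6, -1.8]
opening: 0.0433
```

```bash
python3 -c "
from h import *
rel([.559,.375,.17],90);print(bot.observe()['opening'])"
```

```text
pos [ 0.5659 -0.2812  0.1605] jaw deg 90.0 tilt x [ 0.002 -0.002 -1.   ]
shift [-0.0138  0.8202 -0.0091] turn deg -0.0 share -0.0002
0.043303484639631386
```

jog_arm(commands=[[-1,-0.014,0.82,-0.009,0],[-1,-0.014,0.82,-0.009,0],[-1,-0.014,0.82,-0.009,0],[-1,-0.014,0.82,-0.009,0],[-1,-0.014,0.82,-0.009,0]])

```text
t: 5.12
position: [0.5623, 0.032, 0.1649]
tool_rot: [-0.815, 1.568, -0.816]
contact_force: [0.8, -1.0, -1.4]
opening: 0.0434
```

jog_arm(commands=[[-1,0,0.43,-0.005,0],[-1,0,0.43,-0.005,0],[-1,0,0.43,-0.005,0],[-1,0,0.43,-0.005,0],[-1,0,0.43,-0.005,0]])

```text
t: 5.75
position: [0.5585, 0.3445, 0.164]
tool_rot: [-0.901, 1.568, -0.902]
contact_force: [0.2, -0.5, -1.5]
opening: 0.0431
```

```bash
python3 -c "
from h import *
rel([.559,.375,.12],90);print(bot.observe()['opening'])"
```

```text
pos [0.5585 0.3445 0.164 ] jaw deg 90.0 tilt x [ 0.002 -0.002 -1.   ]
shift [0.0549 0.0382 0.0005] turn deg -0.0 share -0.0002
0.043148240662788544
```

jog_arm(commands=[[-1,0,0.038,0,0],[-1,0.04,0.038,0,0],[-1,0.055,0.038,0,0],[-1,0.055,0.038,0,0]])

```text
t: 6.25
position: [0.5581, 0.3741, 0.1191]
tool_rot: [-1.492, 1.567, -1.493]
contact_force: [0.1, -0.0, -1.9]
opening: 0.0434
```

Run:
```python
from h import *
rel([.559,.375,.04],90)
s=bot.read_camera("side");cv2.imwrite("pics/s4.png",cv2.resize(cv2.cvtColor(s,4)[90:180,200:300],None,fx=6,fy=6,interpolation=cv2.INTER_CUBIC))
```

```text
pos [0.5581 0.3741 0.1191] jaw deg 89.9 tilt x [ 0.    -0.004 -1.   ]
shift [0.0989 0.0015 0.0011] turn deg -0.1 share -0.0003
```

View pics/s4.png

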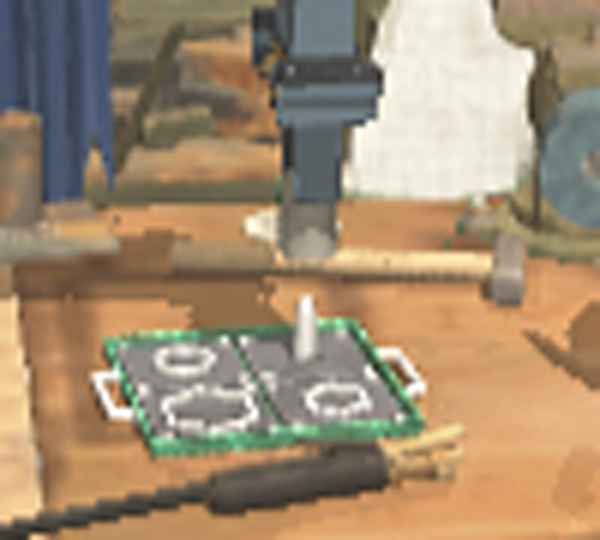

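Tube's bottom is at about zoom (305,250), and the post tip straight below at (306,297), so it is aligned. I lower it.

jog_arm(commands=[[-1,0.04,0.001,0.001,0],[-1,0.07,0.001,0.001,0],[-1,0.09,0.001,0.001,0],[-1,0.095,0.001,0.001,0]])

```text
t: 6.8
position: [0.5593, 0.3747, 0.0433]
tool_rot: [-1.422, 1.567, -1.423]
contact_force: [0.4, -0.1, -1.5]
opening: 0.0433
```

jog_arm(commands=[[-1,0.005,0,0,0],[-1,0.009,0,0,0],[-1,0.009,0,0,0]])

```text
t: 7.18
position: [0.5594, 0.3747, 0.0363]
tool_rot: [-1.358, 1.567, -1.36]
contact_force: [0.1, -0.3, -1.9]
opening: 0.0435
```

jog_arm(commands=[[-1,0.004,0,0,0],[-1,0.004,0,0,0]])

```text
t: 7.42
position: [0.5594, 0.3747, 0.033]
tool_rot: [-1.383, 1.567, -1.384]
contact_force: [-0.0, -0.1, -1.9]
opening: 0.0435
```

jog_arm(commands=[[-1,0.003,0,0,0],[-1,0.003,0,0,0]])

```text
t: 7.68
position: [0.5602, 0.3751, 0.0321]
tool_rot: [-0.989, 1.567, -0.99]
contact_force: [-3.1, -3.7, 16.8]
opening: 0.0433
```

jog_arm(commands=[[0.5,-0.001,0,0,0],[0.5,-0.001,0,0,0],[0.5,-0.001,0,0,0],[0.5,-0.05,0,0,0],[0.5,-0.17,0,0,0]])

```text
t: 8.3
position: [0.5587, 0.3745, 0.1337]
tool_rot: [-1.893, 1.566, -1.894]
contact_force: [0.5, -0.4, 0.6]
opening: 0.0685
```

jog_arm(commands=[[0.5,-0.09,0,0,0],[0.5,-0.09,-0.7,-0.02,0],[0.2,-0.09,-0.7,-0.05,0],[0.2,-0.09,-0.7,-0.05,0],[0.2,-0.09,-0.7,-0.05,0]])

```text
t: 8.93
position: [0.542, 0.1238, 0.2022]
tool_rot: [-1.86, 1.566, -1.861]
contact_force: [1.5, 0.3, 0.2]
opening: 0.0548
```

Run:
```python
from h import *
rel([.4635,-.161,.12],90)
s=bot.read_camera("side");cv2.imwrite("pics/s5.png",cv2.resize(cv2.cvtColor(s,4)[90:180,200:300],None,fx=6,fy=6,interpolation=cv2.INTER_CUBIC))
s=bot.read_camera("top");cv2.imwrite("pics/t5.png",cv2.resize(cv2.cvtColor(s,4)[130:240,80:190],None,fx=5,fy=5,interpolation=cv2.INTER_CUBIC))
```

```text
pos [0.542  0.1238 0.2022] jaw deg 90.0 tilt x [-0.001 -0.005 -1.   ]
shift [ 0.1047 -0.3556 -0.0976] turn deg -0.0 share -0.0003
```

View pics/s5.png

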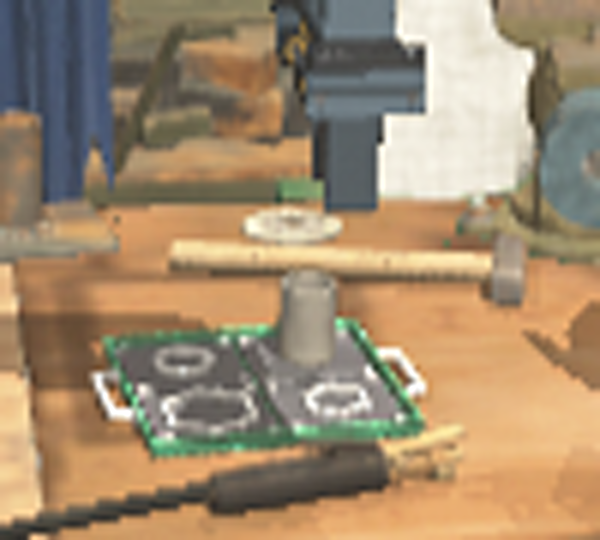

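View pics/t5.png

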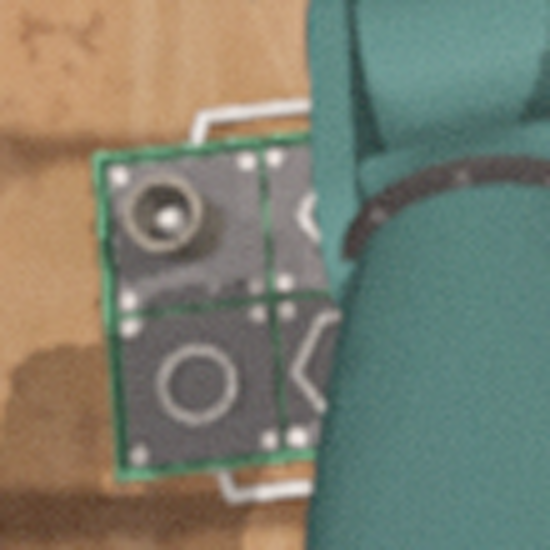

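Run:
```python
from h import *
u,v=zz(353,209,6,200,90)
for y in(.097,.085):
    a=cast("side",u,v,0);b=cast("side",u,v,.1);t=(y-a[1])/(b[1]-a[1]);print(np.round(a+t*(b-a),4))
for X,Y,z in((163,215,.07),(198,384,.014)): print(cast("top",*zz(X,Y,5,80,130),z))
```

```text
[0.5471 0.097  0.2258]
[0.545  0.085  0.2301]
[0.5568465  0.37426768 0.07      ]
[0.45930181 0.36615784 0.014     ]
```

jog_arm(commands=[[0.2,0,-0.356,-0.098,0],[0.2,0.03,-0.356,-0.098,0],[0.2,0.1,-0.356,-0.098,0],[0.2,0.1,-0.356,-0.098,0],[0.2,0.1,-0.356,-0.098,0]])

```text
t: 9.65
position: [0.4621, -0.1627, 0.1244]
tool_rot: [-1.771, 1.565, -1.775]
contact_force: [1.6, 0.0, -0.4]
opening: 0.055
```

```bash
python3 -c "
from h import *
rel([.4635,-.1615,.045],90)"
```

```text
pos [ 0.4621 -0.1627  0.1244] jaw deg 89.7 tilt x [-0.001 -0.006 -1.   ]
shift [0.0993 0.0021 0.0018] turn deg -0.3 share -0.0014
```

jog_arm(commands=[[0.2,0.05,0.002,0.002,0],[0.2,0.1,0.002,0.002,0],[0.2,0.12,0.002,0.002,0],[0.2,0.134,0.002,0.002,0],[0.2,0.134,0.002,0.002,0]])

```text
t: 10.28
position: [0.4639, -0.1615, 0.0174]
tool_rot: [-1.782, 1.565, -1.786]
contact_force: [-0.0, 0.0, 1.0]
opening: 0.0547
```

Run:
```python
from h import *
rel([.4635,-.1615,.012],90)
s=bot.read_camera("side");cv2.imwrite("pics/s6.png",cv2.resize(cv2.cvtColor(s,4)[150:250,200:320],None,fx=6,fy=6,interpolation=cv2.INTER_CUBIC))
```

```text
pos [ 0.4639 -0.1615  0.0174] jaw deg 89.8 tilt x [-0.001 -0.006 -1.   ]
shift [ 0.0067  0.0001 -0.0005] turn deg -0.2 share -0.0013
```

View pics/s6.png

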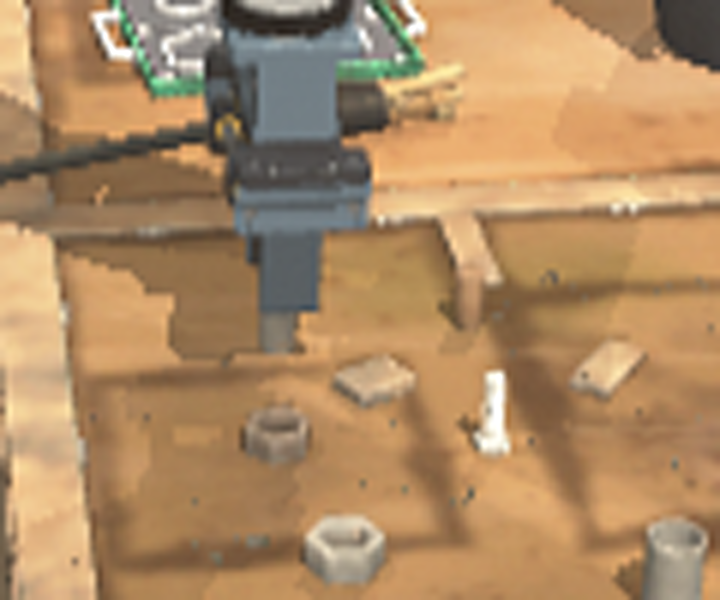

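Side view: the visible finger tip is at zoom (290,310), the bar foot at (280,350). The visible fingers end about 20 mm above the reported TCP, so I go a little lower and test the grip.

jog_arm(commands=[[0.2,0.008,0,0,0],[-1,0.008,0,0,0],[-1,0.008,0,0,0],[-1,0.008,0,0,0],[-1,0.008,0,0,0]], newtons=20)

```text
t: 10.95
position: [0.4642, -0.1618, 0.0115]
tool_rot: [-1.631, 1.565, -1.635]
contact_force: [0.2, -0.2, 0.8]
opening: 0.018
```

Run:
```python
from h import *
print(bot.observe()['opening'])
s=bot.read_camera("side");cv2.imwrite("pics/s7.png",cv2.resize(cv2.cvtColor(s,4)[150:250,200:320],None,fx=6,fy=6,interpolation=cv2.INTER_CUBIC))
```

```text
0.01797474673054209
```

View pics/s7.png

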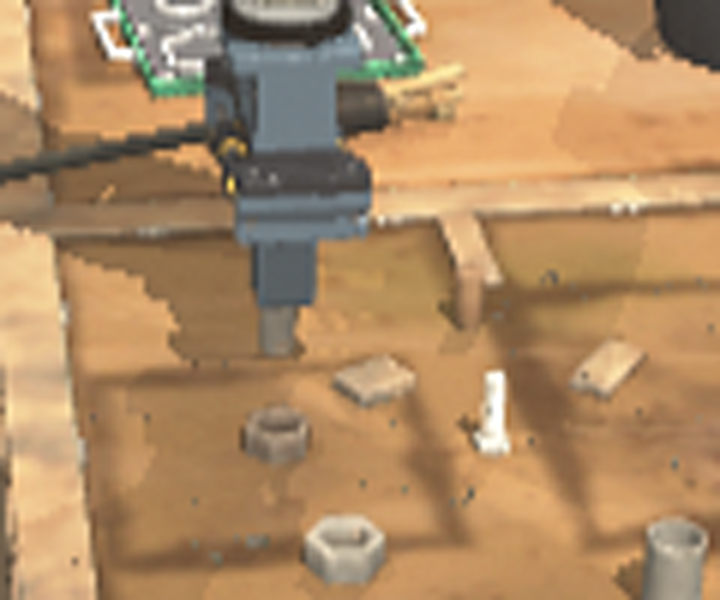

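jog_arm(commands=[[-1,-0.01,0,0,0],[-1,-0.02,0,0,0],[-1,-0.02,0,0,0]])

```text
t: 11.38
position: [0.4648, -0.1619, 0.0284]
tool_rot: [-1.421, 1.564, -1.425]
contact_force: [0.9, 0.1, -0.9]
opening: 0.0007
```

Run:
```python
from h import *
print(bot.observe()['opening'])
s=bot.read_camera("side");cv2.imwrite("pics/s8.png",cv2.resize(cv2.cvtColor(s,4)[170:220,220:280],None,fx=10,fy=10,interpolation=cv2.INTER_CUBIC))
```

```text
0.0007008973755409352
```

View pics/s8.png

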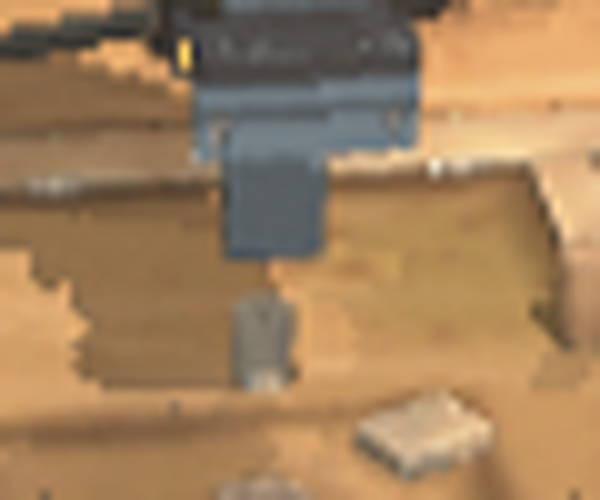

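Run:
```python
from h import *
u,v=zz(272,256,10,220,170)
for y in(-.162,-.175):
    a=cast("side",u,v,0);b=cast("side",u,v,.1);t=(y-a[1])/(b[1]-a[1]);print(np.round(a+t*(b-a),4))
u,v=zz(262,386,10,220,170)
print(cast("side",u,v,0), proj("side",[.464,-.162-.011,0]))
```

```text
[ 0.4667 -0.162   0.0504]
[ 0.4648 -0.175   0.0575]
[ 0.46282171 -0.16807632  0.        ] [246.25294901 208.80627952]
```

The bar slipped and stayed upright at zoom (262,340): the real tips lie about 20 mm above the reported TCP. I go lower in steps and watch the force.

jog_arm(commands=[[0.2,0,0,0,0],[0.2,0,0,0,0],[0.2,0,0,0,0],[0.2,0.015,0,0,0],[0.2,0.028,0,0,0]])

```text
t: 12.05
position: [0.4643, -0.1618, 0.0046]
tool_rot: [-1.551, 1.564, -1.555]
contact_force: [-0.5, 0.0, 0.2]
opening: 0.0479
```

jog_arm(commands=[[0.2,0.008,0,0,0],[0.2,0.012,0,0,0],[0.2,0.012,0,0,0]])

```text
t: 12.42
position: [0.4642, -0.1619, -0.0052]
tool_rot: [-1.619, 1.565, -1.623]
contact_force: [0.4, 0.6, 0.4]
opening: 0.055
```

Run:
```python
from h import *
print(bot.observe()['position'])
s=bot.read_camera("side");cv2.imwrite("pics/s9.png",cv2.resize(cv2.cvtColor(s,4)[170:220,220:280],None,fx=10,fy=10,interpolation=cv2.INTER_CUBIC))
```

```text
[ 0.46415266 -0.16186443 -0.00522126]
```

View pics/s9.png

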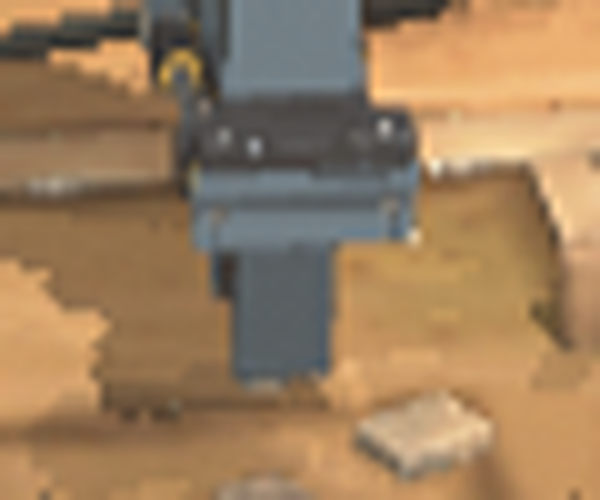

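jog_arm(commands=[[0.2,0.004,0,0,0],[-1,0.004,0,0,0],[-1,0.004,0,0,0],[-1,0.004,0,0,0],[-1,0.004,0,0,0]], newtons=20)

```text
t: 13.1
position: [0.4644, -0.1619, -0.0081]
tool_rot: [-1.542, 1.564, -1.546]
contact_force: [-0.0, 0.7, 0.7]
opening: 0.0211
```

jog_arm(commands=[[-1,0,0,0,0],[-1,-0.01,0,0,0],[-1,-0.02,0,0,0],[-1,-0.02,0,0,0]])

```text
t: 13.6
position: [0.4649, -0.1621, 0.0087]
tool_rot: [-1.349, 1.564, -1.354]
contact_force: [-1.2, -0.2, -0.5]
opening: 0.0213
```

Run:
```python
from h import *
print(bot.observe()['opening'])
s=bot.read_camera("side");cv2.imwrite("pics/s10.png",cv2.resize(cv2.cvtColor(s,4)[170:220,220:280],None,fx=10,fy=10,interpolation=cv2.INTER_CUBIC))
```

```text
0.02129987552947726
```

View pics/s10.png

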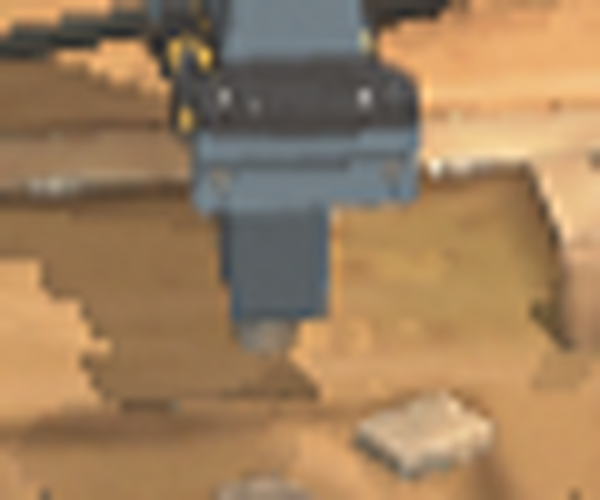

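jog_arm(commands=[[-1,-0.08,0,0,0],[-1,-0.13,0.1,0,0],[-1,-0.13,0.65,-0.005,0],[-1,-0.13,0.65,-0.005,0],[-1,-0.13,0.65,-0.005,0]])

```text
t: 14.28
position: [0.4637, 0.0834, 0.1032]
tool_rot: [-1.32, 1.564, -1.324]
contact_force: [1.8, -1.3, -1.6]
opening: 0.021
```

```bash
python3 -c "
from h import *
rel([.461,.366,.11],90);print(bot.observe()['opening'])"
```

```text
pos [0.4637 0.0834 0.1032] jaw deg 89.7 tilt x [ 0.002 -0.007 -1.   ]
shift [-0.0108  0.3532 -0.0049] turn deg -0.3 share -0.0014
0.02098252027911175
```

jog_arm(commands=[[-1,-0.011,0.353,-0.004,0],[-1,-0.011,0.353,-0.004,0],[-1,-0.011,0.353,-0.004,0],[-1,-0.011,0.353,-0.004,0],[-1,-0.011,0.353,-0.004,0]])

```text
t: 14.9
position: [0.4613, 0.3686, 0.11]
tool_rot: [-1.286, 1.564, -1.289]
contact_force: [-0.4, -0.9, -1.1]
opening: 0.0211
```

```bash
python3 -c "
from h import *
rel([.461,.366,.02],90);print(bot.observe()['opening'])"
```

```text
pos [0.4613 0.3686 0.11  ] jaw deg 89.8 tilt x [ 0.002 -0.006 -1.   ]
shift [ 0.1126 -0.0025 -0.0005] turn deg -0.2 share -0.0008
0.02109149683916571
```

jog_arm(commands=[[-1,0.05,-0.0025,0,0],[-1,0.09,-0.0025,0,0],[-1,0.113,-0.0025,0,0],[-1,0.113,-0.0025,0,0]])

```text
t: 15.4
position: [0.4609, 0.3655, 0.0187]
tool_rot: [-1.54, 1.563, -1.543]
contact_force: [-0.1, 0.0, -1.6]
opening: 0.0209
```

Run:
```python
from h import *
rel([.461,.366,.003],90)
s=bot.read_camera("side");cv2.imwrite("pics/s11.png",cv2.resize(cv2.cvtColor(s,4)[110:180,200:290],None,fx=8,fy=8,interpolation=cv2.INTER_CUBIC))
```

```text
pos [0.4609 0.3655 0.0187] jaw deg 89.8 tilt x [ 0.    -0.008 -1.   ]
shift [0.0196 0.0008 0.0001] turn deg -0.2 share -0.0009
```

View pics/s11.png

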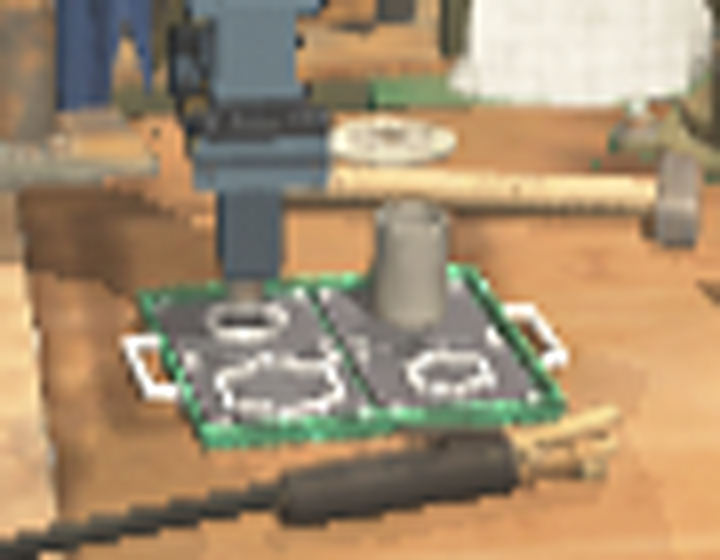

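The bar (zoom (243,292)) is above the ring (248,320). I lower it until it touches.

jog_arm(commands=[[-1,0.01,0,0,0],[-1,0.02,0,0,0],[-1,0.02,0,0,0]])

```text
t: 15.82
position: [0.4613, 0.3656, 0.0034]
tool_rot: [-1.422, 1.564, -1.425]
contact_force: [0.6, 0.3, -1.2]
opening: 0.0211
```

jog_arm(commands=[[-1,0.003,0,0,0],[-1,0.003,0,0,0]])

```text
t: 16.08
position: [0.4613, 0.3656, 0.001]
tool_rot: [-1.428, 1.564, -1.431]
contact_force: [-0.3, -0.7, -1.0]
opening: 0.0214
```

jog_arm(commands=[[-1,0.003,0,0,0],[-1,0.003,0,0,0]])

```text
t: 16.32
position: [0.4618, 0.3659, -0.0006]
tool_rot: [-1.315, 1.564, -1.317]
contact_force: [-2.9, -2.4, 11.2]
opening: 0.0213
```

jog_arm(commands=[[0.1,0,0,0,0],[0.1,0,0,0,0],[0.1,0,0,0,0],[0.1,-0.06,0,0,0],[0.1,-0.14,0,0,0]])

```text
t: 16.95
position: [0.4607, 0.3659, 0.1099]
tool_rot: [-1.661, 1.562, -1.664]
contact_force: [0.8, -0.0, -0.1]
opening: 0.0501
```

jog_arm(commands=[[0,-0.08,-0.815,0.135,0],[0,-0.08,-0.815,0.135,0],[0,-0.08,-0.815,0.135,0],[0,-0.08,-0.815,0.135,0],[0,-0.08,-0.815,0.135,0]])

```text
t: 17.58
position: [0.5112, 0.0579, 0.1429]
tool_rot: [-1.603, 1.562, -1.606]
contact_force: [1.7, 0.0, 0.3]
opening: 0.0455
```

Run:
```python
from h import *
rel([.57,-.289,.1],90)
s=bot.read_camera("side");cv2.imwrite("pics/s12.png",cv2.resize(cv2.cvtColor(s,4)[110:180,200:290],None,fx=8,fy=8,interpolation=cv2.INTER_CUBIC))
```

```text
pos [0.5112 0.0579 0.1429] jaw deg 89.8 tilt x [-0.    -0.008 -1.   ]
shift [ 0.0573 -0.4329  0.0747] turn deg -0.2 share -0.0009
```

View pics/s12.png

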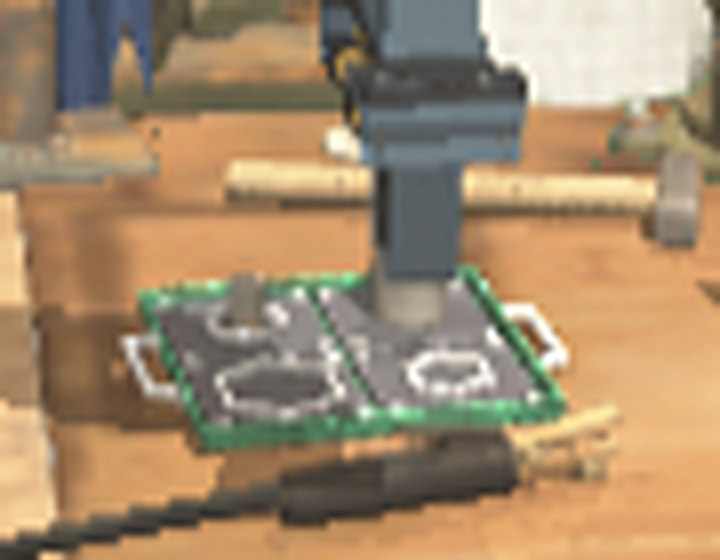

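The bar stands in the ring at zoom (248,300). On to the bolt.

jog_arm(commands=[[0,0,-0.433,0.075,0],[0,0,-0.433,0.075,0],[0,0.02,-0.433,0.075,0],[0,0.05,-0.433,0.075,0],[0,0.057,-0.433,0.075,0]])

```text
t: 18.25
position: [0.5628, -0.2475, 0.1136]
tool_rot: [-1.419, 1.561, -1.424]
contact_force: [0.6, 1.6, -0.1]
opening: 0.046
```

```bash
python3 -c "
from h import *
rel([.57,-.2895,.06],90);print(bot.observe()['opening'])"
```

```text
pos [ 0.5628 -0.2475  0.1136] jaw deg 89.7 tilt x [ 0.001 -0.01  -1.   ]
shift [ 0.0675 -0.0518  0.0092] turn deg -0.3 share -0.0016
0.04596387019527114
```

jog_arm(commands=[[0,0,-0.052,0.009,0],[0,0.02,-0.052,0.009,0],[0,0.0675,-0.052,0.009,0],[0,0.0675,-0.052,0.009,0]])

```text
t: 18.75
position: [0.5677, -0.2878, 0.0573]
tool_rot: [-1.989, 1.563, -1.994]
contact_force: [-0.1, 0.3, 0.3]
opening: 0.0455
```

Run:
```python
from h import *
rel([.57,-.2895,-.004],90)
s=bot.read_camera("side");cv2.imwrite("pics/s13.png",cv2.resize(cv2.cvtColor(s,4)[170:240,240:320],None,fx=8,fy=8,interpolation=cv2.INTER_CUBIC))
```

```text
pos [ 0.5677 -0.2878  0.0573] jaw deg 89.7 tilt x [-0.003 -0.007 -1.   ]
shift [ 0.0766 -0.0016  0.0031] turn deg -0.3 share -0.0015
```

View pics/s13.png

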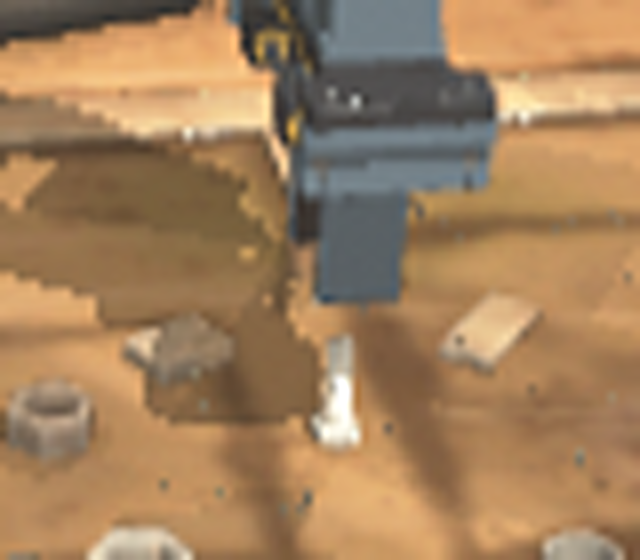

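jog_arm(commands=[[0,0.03,-0.0015,0.003,0],[0,0.06,-0.0015,0.003,0],[0,0.075,-0.0015,0.003,0],[0,0.075,-0.0015,0.003,0]])

```text
t: 19.3
position: [0.5714, -0.2899, -0.0005]
tool_rot: [-1.711, 1.562, -1.715]
contact_force: [0.7, -1.7, 0.3]
opening: 0.0456
```

Run:
```python
from h import *
rel([.57,-.2895,-.004],90)
s=bot.read_camera("side");cv2.imwrite("pics/s14.png",cv2.resize(cv2.cvtColor(s,4)[170:240,240:320],None,fx=8,fy=8,interpolation=cv2.INTER_CUBIC))
```

```text
pos [ 5.714e-01 -2.899e-01 -5.000e-04] jaw deg 89.8 tilt x [-0.001 -0.008 -1.   ]
shift [ 0.0043  0.0005 -0.0017] turn deg -0.2 share -0.0013
```

View pics/s14.png

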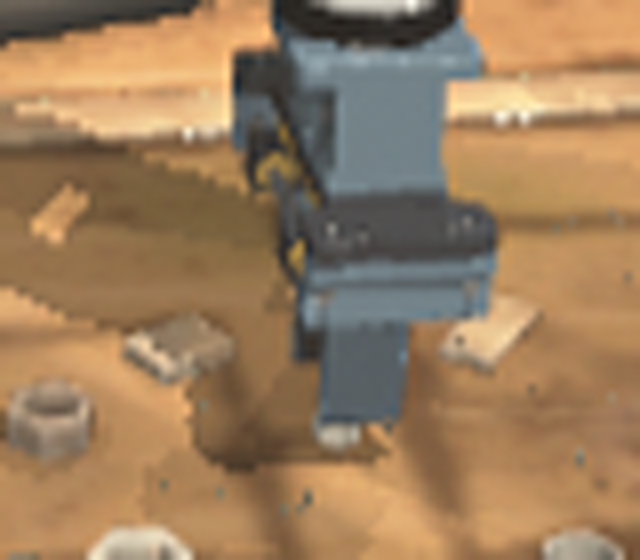

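jog_arm(commands=[[-1,0.002,0,-0.0015,0],[-1,0.002,0,-0.0015,0],[-1,0.002,0,-0.0015,0],[-1,0.002,0,-0.0015,0],[-1,0.002,0,-0.0015,0]], newtons=20)

```text
t: 19.98
position: [0.5706, -0.2902, -0.0014]
tool_rot: [-1.599, 1.562, -1.604]
contact_force: [-0.0, 0.7, 2.4]
opening: 0.0114
```

jog_arm(commands=[[-1,-0.01,0,0,0],[-1,-0.03,0,0,0],[-1,-0.06,0,0,0],[-1,-0.12,0,0,0],[-1,-0.13,0,0,0]])

```text
t: 20.6
position: [0.5725, -0.2902, 0.1068]
tool_rot: [-1.19, 1.558, -1.194]
contact_force: [1.0, -0.0, -0.4]
opening: 0.0115
```

Run:
```python
from h import *
rel([.568,.2775,.12],90); print(bot.observe()['opening'])
s=bot.read_camera("side");cv2.imwrite("pics/s15.png",cv2.resize(cv2.cvtColor(s,4)[150:230,240:320],None,fx=7,fy=7,interpolation=cv2.INTER_CUBIC))
```

```text
pos [ 0.5725 -0.2902  0.1068] jaw deg 89.8 tilt x [ 0.005 -0.011 -1.   ]
shift [-0.0246  0.7094 -0.0086] turn deg -0.2 share -0.0014
0.011469825790685045
```

View pics/s15.png

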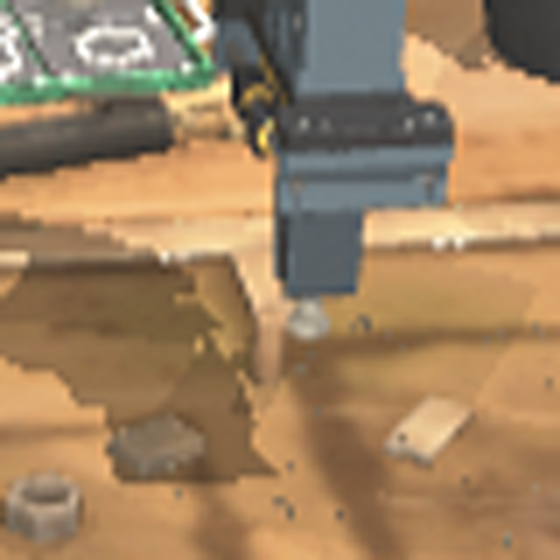

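jog_arm(commands=[[-1,-0.025,0.705,-0.008,0.29],[-1,-0.025,0.705,-0.008,0.29],[-1,-0.025,0.705,-0.008,0.29],[-1,-0.025,0.705,-0.008,0.29],[-1,-0.025,0.705,-0.008,0.29]])

```text
t: 21.28
position: [0.5691, 0.0096, 0.1112]
tool_rot: [-0.442, 1.56, -1.344]
contact_force: [0.6, -0.0, -0.1]
opening: 0.0114
```

```bash
python3 -c "
from h import *
rel([.568,.24,.125],0);print(bot.observe()['opening'],bot.observe()['qpos'])"
```

```text
pos [0.5691 0.0096 0.1112] jaw deg 38.4 tilt x [ 0.003 -0.011 -1.   ]
shift [-0.0204  0.1776 -0.2264] turn deg 38.4 share 0.2132
0.011353176580295998 [-0.01848448  0.28462352  2.03686298 -0.01482107  0.8174501  -0.678024  ]
```

jog_arm(commands=[[-1,-0.02,0.178,-0.226,0.213],[-1,-0.02,0.178,-0.226,0.213],[-1,-0.02,0.178,-0.226,0.213],[-1,-0.02,0.178,-0.226,0.213],[-1,-0.02,0.178,-0.226,0.213]])

```text
t: 21.9
position: [0.5678, 0.243, 0.1242]
tool_rot: [0.204, 1.56, -1.365]
contact_force: [-0.4, -0.7, -0.7]
opening: 0.0116
```

```bash
python3 -c "
from h import *
rel([.5675,.278,.06],0);print(bot.observe()['opening'])"
```

```text
pos [0.5678 0.243  0.1242] jaw deg 0.1 tilt x [ 0.002 -0.011 -1.   ]
shift [ 0.0797 -0.0005 -0.0447] turn deg 0.1 share 0.0006
0.01161457691910335
```

jog_arm(commands=[[-1,0,-0.001,-0.042,0],[-1,0.04,-0.001,-0.042,0],[-1,0.08,-0.001,-0.042,0],[-1,0.1,-0.001,-0.042,0],[-1,0.1,-0.001,-0.042,0]])

```text
t: 22.52
position: [0.5665, 0.2748, 0.0428]
tool_rot: [0.008, 1.559, -1.561]
contact_force: [0.0, -0.1, 0.1]
opening: 0.0111
```

Run:
```python
from h import *
rel([.567,.2765,.01],0); print(bot.observe()['opening'])
s=bot.read_camera("side");cv2.imwrite("pics/s16.png",cv2.resize(cv2.cvtColor(s,4)[110:180,200:290],None,fx=8,fy=8,interpolation=cv2.INTER_CUBIC))
print((proj("side",[.567,.278,.008])-[200,110])*8+3.5)
```

```text
pos [0.5665 0.2748 0.0428] jaw deg 0.1 tilt x [ 0.    -0.012 -1.   ]
shift [ 0.0409  0.0006 -0.0026] turn deg 0.1 share 0.0006
0.011088995888259533
[445.25048279 375.92068201]
```

View pics/s16.png

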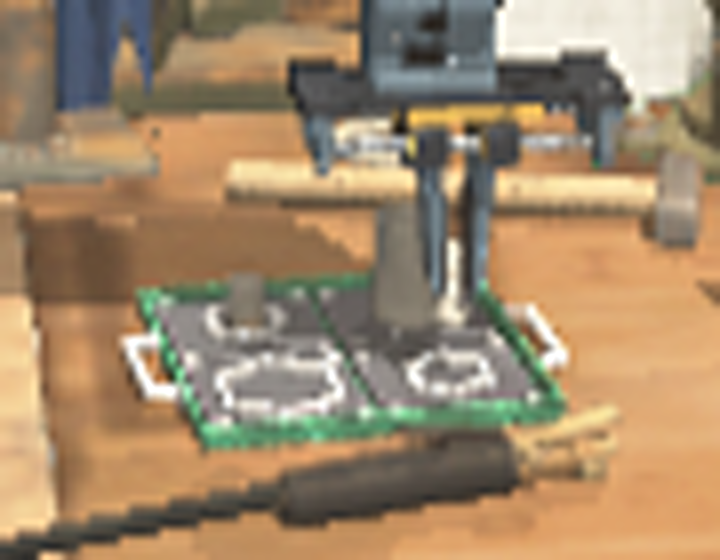

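The bolt (head at zoom (452,315)) is above the small nest (451,371). I lower it.

jog_arm(commands=[[-1,0.02,0,-0.0025,0],[-1,0.04,0,-0.0025,0],[-1,0.041,0,-0.0025,0],[-1,0.041,0,-0.0025,0]])

```text
t: 23.08
position: [0.5673, 0.2769, 0.011]
tool_rot: [0.134, 1.56, -1.435]
contact_force: [0.2, 0.7, -1.0]
opening: 0.0114
```

jog_arm(commands=[[-1,0.004,0,0,0],[-1,0.004,0,0,0]])

```text
t: 23.32
position: [0.5674, 0.2769, 0.0078]
tool_rot: [0.147, 1.56, -1.422]
contact_force: [0.2, 0.4, -0.2]
opening: 0.0115
```

jog_arm(commands=[[-1,0.003,0,0,0],[-1,0.003,0,0,0]])

```text
t: 23.58
position: [0.568, 0.2771, 0.0064]
tool_rot: [0.233, 1.56, -1.336]
contact_force: [-2.3, -1.1, 11.9]
opening: 0.0115
```

jog_arm(commands=[[-0.2,-0.001,0,0,0],[-0.2,-0.001,0,0,0],[-0.2,-0.001,0,0,0],[-0.2,-0.06,0,0,0],[-0.2,-0.15,0,0,0]])

```text
t: 24.2
position: [0.5666, 0.2777, 0.1167]
tool_rot: [-0.039, 1.559, -1.608]
contact_force: [0.8, -0.2, 0.5]
opening: 0.0365
```

jog_arm(commands=[[-0.2,-0.09,0,0,0],[0.6,-0.09,-0.07,0.8,-0.464],[0.6,-0.09,-0.07,0.8,-0.464],[0.6,-0.09,-0.07,0.8,-0.464],[0.6,-0.09,-0.07,0.8,-0.464]])

```text
t: 24.82
position: [0.5464, 0.0393, 0.1859]
tool_rot: [-0.739, 1.559, -1.587]
contact_force: [0.3, -0.1, 0.3]
opening: 0.072
```

Run:
```python
from h import *
rel([.468,-.38,.15],83.5)
s=bot.read_camera("side");cv2.imwrite("pics/s17.png",cv2.resize(cv2.cvtColor(s,4)[110:180,200:290],None,fx=8,fy=8,interpolation=cv2.INTER_CUBIC))
s=bot.read_camera("top");cv2.imwrite("pics/t17.png",cv2.resize(cv2.cvtColor(s,4)[130:240,80:190],None,fx=5,fy=5,interpolation=cv2.INTER_CUBIC))
```

```text
pos [0.5464 0.0393 0.1859] jaw deg 41.4 tilt x [-0.    -0.012 -1.   ]
shift [ 0.0511 -0.4197  0.328 ] turn deg -42.1 share -0.2339
```

View pics/s17.png

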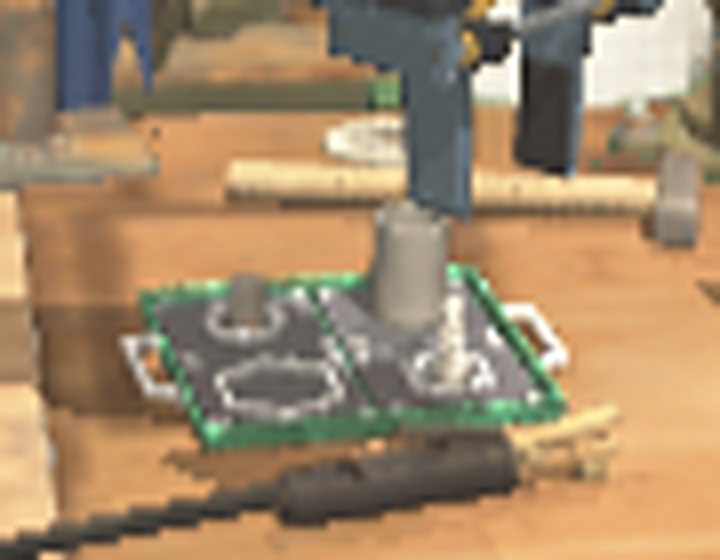

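View pics/t17.png

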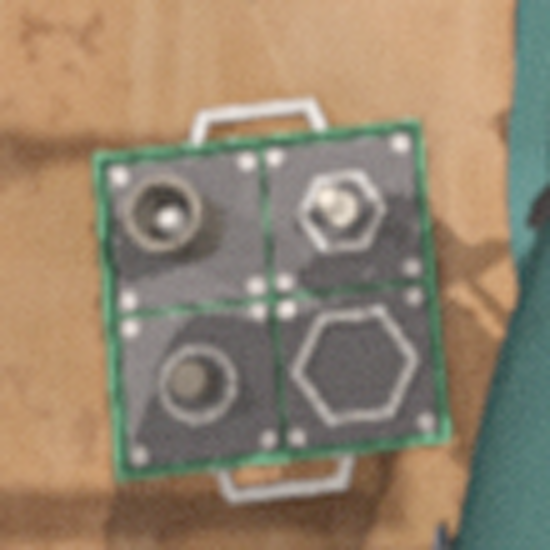

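Tube, bolt and bar all stand in place: top zoom (163,215), (338,207) and (192,380). Now the nut.

jog_arm(commands=[[0.6,0.0,-0.42,0.328,-0.234],[0.6,0.0,-0.42,0.328,-0.234],[0.6,0,-0.42,0.328,-0.234],[0.6,0,-0.42,0.328,-0.234],[0.6,0,-0.42,0.328,-0.234]])

```text
t: 25.55
position: [0.4936, -0.2442, 0.1895]
tool_rot: [-1.476, 1.558, -1.588]
contact_force: [1.1, -0.1, -1.0]
opening: 0.073
```

Run:
```python
from h import *
rel([.468,-.394,.1],83.5)
print(cast("top",*zz(192,380,5,80,130),.038),cast("top",*zz(198,384,5,80,130),.013))
```

```text
pos [ 0.4936 -0.2442  0.1895] jaw deg 83.6 tilt x [-0.    -0.013 -1.   ]
shift [ 0.1142 -0.1883 -0.0109] turn deg 0.1 share 0.0004
[0.45938132 0.3633138  0.038     ] [0.45940431 0.36643132 0.013     ]
```

jog_arm(commands=[[0.6,0.05,-0.188,-0.011,0],[0.6,0.114,-0.188,-0.011,0],[0.6,0.114,-0.188,-0.011,0],[0.6,0.114,-0.188,-0.011,0],[0.6,0.114,-0.188,-0.011,0]])

```text
t: 26.18
position: [0.4683, -0.3933, 0.1003]
tool_rot: [-1.485, 1.558, -1.598]
contact_force: [0.2, 0.6, 0.0]
opening: 0.0731
```

Run:
```python
from h import *
rel([.468,-.394,.01],83.5)
s=bot.read_camera("side");cv2.imwrite("pics/s18.png",cv2.resize(cv2.cvtColor(s,4)[180:260,220:310],None,fx=8,fy=8,interpolation=cv2.INTER_CUBIC))
```

```text
pos [ 0.4683 -0.3933  0.1003] jaw deg 83.5 tilt x [-0.    -0.012 -1.   ]
shift [ 0.1129  0.0004 -0.0004] turn deg 0.0 share 0.0001
```

View pics/s18.png

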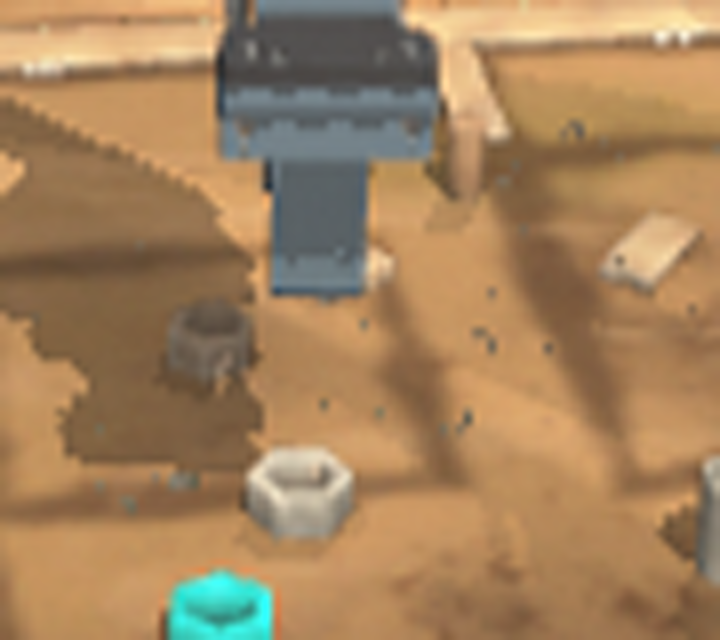

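jog_arm(commands=[[0.4,0.05,0,0,0],[0.4,0.09,0,0,0],[0.4,0.113,0,0,0],[0.4,0.113,0,0,0]])

```text
t: 26.72
position: [0.4688, -0.3935, 0.0103]
tool_rot: [-1.485, 1.558, -1.597]
contact_force: [0.4, 0.5, 0.2]
opening: 0.0638
```

jog_arm(commands=[[0.4,0.012,0,0,0],[0.4,0.023,0,0,0],[0.4,0.023,0,0,0]])

```text
t: 27.1
position: [0.4685, -0.3936, -0.0086]
tool_rot: [-1.533, 1.559, -1.644]
contact_force: [0.8, -0.3, 0.2]
opening: 0.0639
```

Run:
```python
from h import *
rel([.468,-.394,-.012],83.5)
s=bot.read_camera("side");cv2.imwrite("pics/s19.png",cv2.resize(cv2.cvtColor(s,4)[180:260,220:310],None,fx=8,fy=8,interpolation=cv2.INTER_CUBIC))
```

```text
pos [ 0.4685 -0.3936 -0.0086] jaw deg 83.6 tilt x [-0.001 -0.012 -1.   ]
shift [ 0.0043 -0.0006 -0.0006] turn deg 0.1 share 0.0006
```

View pics/s19.png

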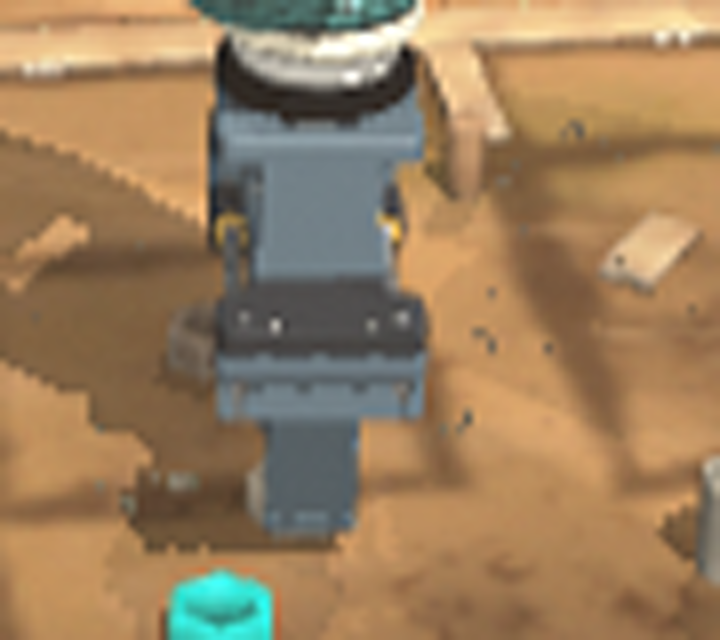

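jog_arm(commands=[[0.4,0.0045,0,0,0],[0.4,0.0045,0,0,0]])

```text
t: 27.4
position: [0.4686, -0.3938, -0.0119]
tool_rot: [-1.513, 1.559, -1.625]
contact_force: [-0.0, -0.9, -0.7]
opening: 0.0639
```

jog_arm(commands=[[-1,0,0,0,0],[-1,0,0,0,0],[-1,0,0,0,0],[-1,0,0,0,0],[-1,0,0,0,0]], newtons=25)

```text
t: 28.02
position: [0.4686, -0.3938, -0.0119]
tool_rot: [-1.508, 1.559, -1.619]
contact_force: [-1.1, 0.0, 1.5]
opening: 0.0371
```

jog_arm(commands=[[-1,0,0,0,0],[-1,-0.01,0,0,0],[-1,-0.02,0,0,0],[-1,-0.02,0,0,0]])

```text
t: 28.52
position: [0.4691, -0.394, 0.0051]
tool_rot: [-1.421, 1.558, -1.533]
contact_force: [0.5, 0.6, -1.0]
opening: 0.0371
```

Run:
```python
from h import *
print(bot.observe()['opening'])
s=bot.read_camera("side");cv2.imwrite("pics/s20.png",cv2.resize(cv2.cvtColor(s,4)[180:260,220:310],None,fx=8,fy=8,interpolation=cv2.INTER_CUBIC))
```

```text
0.037122143219839074
```

View pics/s20.png

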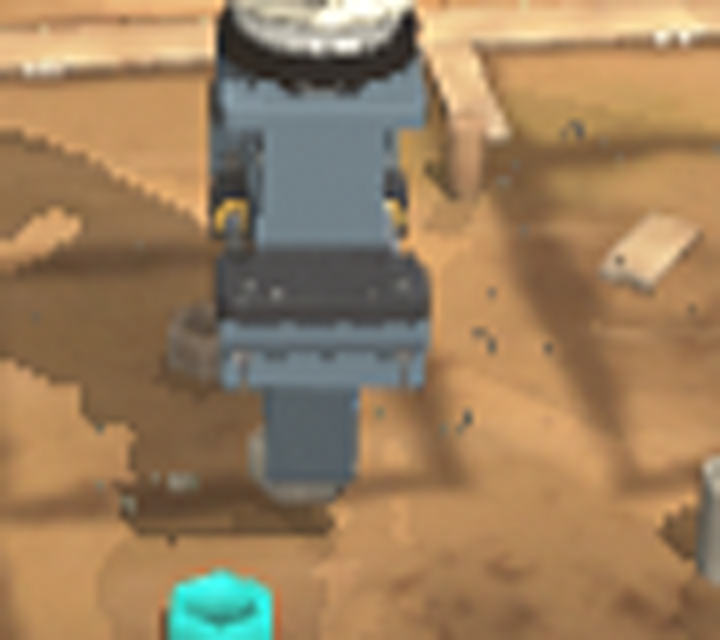

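jog_arm(commands=[[-1,-0.06,0,0,0],[-1,-0.12,0,0,0],[-1,-0.15,0.1,0,0],[-1,-0.15,0.25,0,0],[-1,-0.15,0.4,0,0]])

```text
t: 29.2
position: [0.4895, -0.2071, 0.1204]
tool_rot: [-1.394, 1.558, -1.506]
contact_force: [1.7, -0.4, -1.2]
opening: 0.0371
```

```bash
python3 -c "
from h import *
rel([.471,.269,.13],83.5);print(bot.observe()['opening'])"
```

```text
pos [ 0.4895 -0.2071  0.1204] jaw deg 83.6 tilt x [ 0.001 -0.013 -1.   ]
shift [-0.0197  0.5885 -0.0897] turn deg 0.1 share 0.0003
0.03709310080822534
```

jog_arm(commands=[[-1,-0.02,0.588,-0.09,0],[-1,-0.02,0.588,-0.09,0],[-1,-0.02,0.588,-0.09,0],[-1,-0.02,0.588,-0.09,0],[-1,-0.02,0.588,-0.09,0]])

```text
t: 29.82
position: [0.4768, 0.1055, 0.1268]
tool_rot: [-1.367, 1.558, -1.48]
contact_force: [1.1, -0.8, -1.8]
opening: 0.0371
```

```bash
python3 -c "
from h import *
rel([.471,.269,.1],83.5);print(bot.observe()['opening'])"
```

```text
pos [0.4768 0.1055 0.1268] jaw deg 83.6 tilt x [ 0.001 -0.013 -1.   ]
shift [ 0.0309  0.2027 -0.0302] turn deg 0.1 share 0.0003
0.03708120736351665
```

jog_arm(commands=[[-1,0,0.203,-0.03,0],[-1,0,0.203,-0.03,0],[-1,0,0.203,-0.03,0],[-1,0.06,0.203,-0.03,0],[-1,0.08,0.203,-0.03,0]])

```text
t: 30.45
position: [0.4695, 0.2682, 0.0585]
tool_rot: [-1.592, 1.556, -1.704]
contact_force: [-0.4, 0.4, -1.3]
opening: 0.0367
```

```bash
python3 -c "
from h import *
rel([.471,.269,.02],83.5);print(bot.observe()['opening'])"
```

```text
pos [0.4695 0.2682 0.0585] jaw deg 83.6 tilt x [-0.002 -0.015 -1.   ]
shift [0.0481 0.0019 0.0017] turn deg 0.1 share 0.0006
0.03670097323041145
```

jog_arm(commands=[[-1,0.03,0.002,0.0015,0],[-1,0.05,0.002,0.0015,0],[-1,0.05,0.002,0.0015,0]])

```text
t: 30.82
position: [0.4704, 0.2684, 0.0179]
tool_rot: [-1.682, 1.555, -1.794]
contact_force: [0.3, 0.3, -0.9]
opening: 0.0372
```

Run:
```python
from h import *
rel([.471,.269,0],83.5)
s=bot.read_camera("side");cv2.imwrite("pics/s21.png",cv2.resize(cv2.cvtColor(s,4)[110:180,200:290],None,fx=8,fy=8,interpolation=cv2.INTER_CUBIC))
```

```text
pos [0.4704 0.2684 0.0179] jaw deg 83.6 tilt x [-0.004 -0.015 -1.   ]
shift [0.0224 0.0011 0.0007] turn deg 0.1 share 0.0004
```

View pics/s21.png

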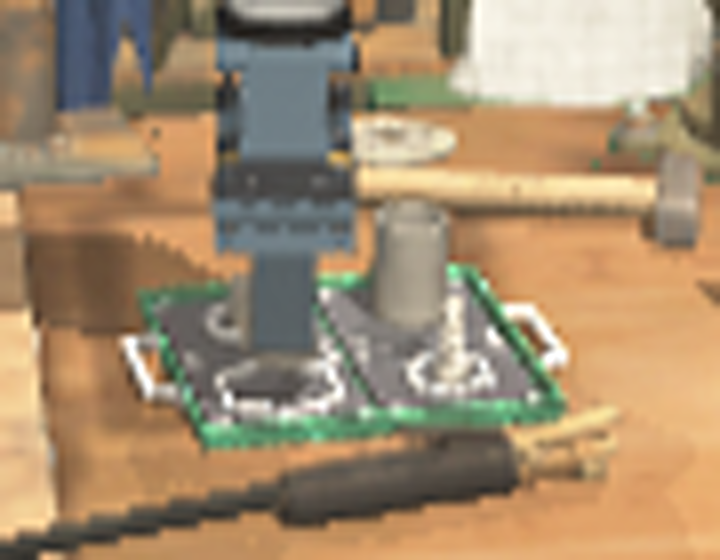

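The nut hangs above the large nest (centre about zoom (280,387)). I lower it.

jog_arm(commands=[[-1,0.012,0.001,0.0005,0],[-1,0.023,0.001,0.0005,0],[-1,0.023,0.001,0.0005,0]])

```text
t: 31.25
position: [0.471, 0.2691, -0.0003]
tool_rot: [-1.668, 1.555, -1.78]
contact_force: [-0.4, 0.3, -1.2]
opening: 0.0371
```

jog_arm(commands=[[-1,0.004,0,0,0],[-1,0.004,0,0,0]])

```text
t: 31.5
position: [0.4709, 0.269, -0.0036]
tool_rot: [-1.671, 1.555, -1.783]
contact_force: [-0.6, 1.2, -1.0]
opening: 0.0369
```

jog_arm(commands=[[-1,0.003,0,0,0],[-1,0.003,0,0,0]])

```text
t: 31.75
position: [0.4714, 0.269, -0.005]
tool_rot: [-1.64, 1.555, -1.752]
contact_force: [-3.6, -4.6, 16.0]
opening: 0.0369
```

jog_arm(commands=[[0.1,-0.001,0,0,0],[0.1,-0.001,0,0,0],[0.1,-0.001,0,0,0],[0.1,-0.06,0,0,0],[0.1,-0.15,0,0,0]])

```text
t: 32.38
position: [0.4707, 0.2702, 0.1055]
tool_rot: [-1.784, 1.553, -1.896]
contact_force: [1.3, 0.5, 0.5]
opening: 0.05
```

jog_arm(commands=[[0.1,-0.1,0,0,0],[0.1,-0.1,-0.4,0,0],[0.1,-0.1,-0.4,0,0],[0.1,-0.1,-0.4,0,0],[0.1,-0.1,-0.4,0,0]])

```text
t: 33.0
position: [0.4428, 0.0219, 0.1862]
tool_rot: [-1.755, 1.553, -1.867]
contact_force: [1.2, 0.5, 0.1]
opening: 0.0504
```

Run:
```python
from h import *
s=bot.read_camera("side");cv2.imwrite("pics/s22.png",cv2.resize(cv2.cvtColor(s,4)[110:180,200:290],None,fx=8,fy=8,interpolation=cv2.INTER_CUBIC))
s=bot.read_camera("top");cv2.imwrite("pics/t22.png",cv2.resize(cv2.cvtColor(s,4)[130:240,80:190],None,fx=5,fy=5,interpolation=cv2.INTER_CUBIC))
cv2.imwrite("pics/t22f.png",cv2.cvtColor(s,4))
```

```text
(no output)
```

View pics/s22.png

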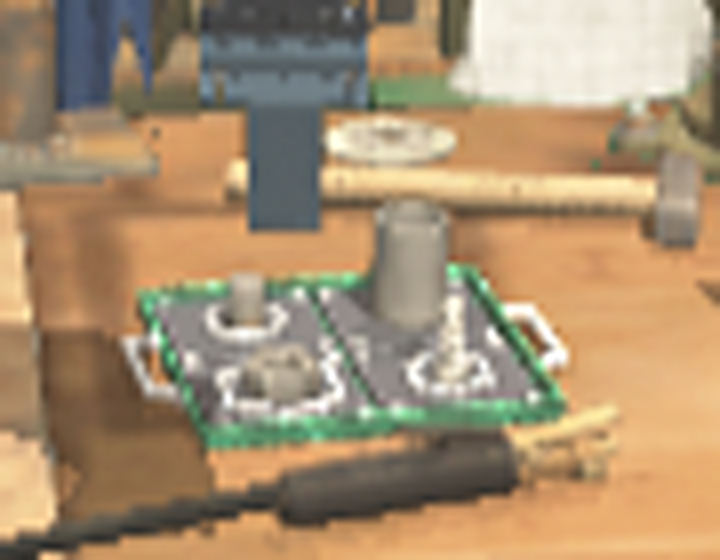

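View pics/t22.png

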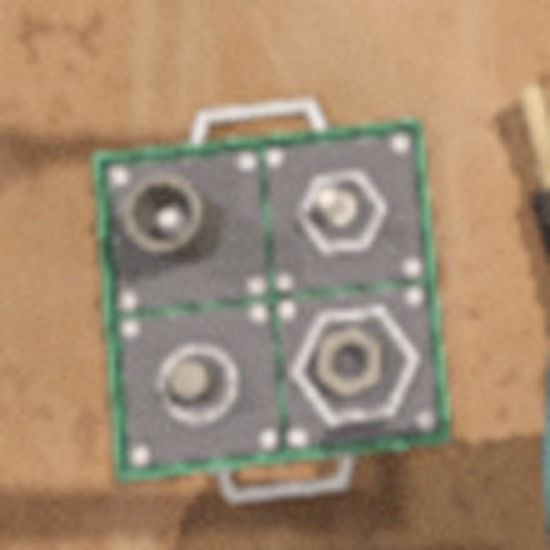

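View pics/t22f.png

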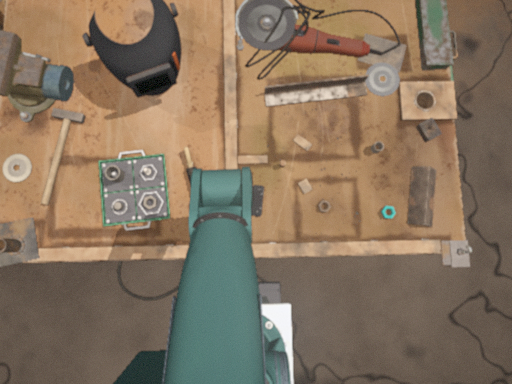

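Run:
```python
from h import *
f=lambda X,Y,z:cast("top",*zz(X,Y,5,80,130),z)[:2]
for n,a,b in [("nut",f(348,361,.027),f(355,364,.013)),("bolt",f(333,205,.056),f(342,210,.013)),("bar",f(190,379,.038),f(198,384,.014)),("tube",f(162,214,.07),f(169,217,.056))]:
    print(n,np.round(a,4),np.round(b,4),"off mm",round(1e3*np.linalg.norm(a-b),1))
a=cv2.imread("pics/top0.png").astype(int);b=cv2.imread("pics/t22f.png").astype(int)
for n,u,v in(("rbar",283,163),("rnut",324,206)): print(n,np.abs(a-b)[v-7:v+8,u-7:u+8].mean(), end=" ")
for dx in(-1,1): print(np.abs(a[156:170,276:290]-b[156:170,276+dx:290+dx]).mean(),np.abs(a[199:213,317:331]-b[199:213,317+dx:331+dx]).mean())
s=bot.observe();print(s["t"],s["contact_force"],s["opening"]);bot.job_done()
```

```text
nut [0.4704 0.2704] [0.47   0.2689] off mm 1.5
bolt [0.5636 0.2747] [0.568  0.2783] off mm 5.7
bar [0.46   0.3645] [0.4593 0.3662] off mm 1.8
tube [0.5575 0.3749] [0.558  0.3746] off mm 0.6
rbar 3.871111111111111 rnut 4.042962962962963 5.770408163265306 8.920068027210885
6.256802721088436 9.19047619047619
33.1 [ 0.48776742  0.0526235  -0.15660193] 0.05001644922526205
the job is handed in; nothing more can be done
```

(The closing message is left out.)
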